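# Shut the battery covers and hold up the receiver's pop-up antenna

## Task

Get the wireless-microphone receiver ready for a sound check: first press both of its hinged battery covers down until they click and stay shut, then press the round release button so that the antenna pops up. Take the antenna by its knob and pull it straight up past its first stop to its second stop, as far as it goes, and finish while still holding it there with the gripper: it springs back if let go. Leave the other things on the desk where they are.

Things in the scene. Friction and masses are not known exactly. Their poses are not given: they have to be found in the camera images.
- receiver: Wireless-microphone receiver: black box 150 (x) x 240 (y) x 100 mm high, fixed, turned about the vertical. Origin: centre of underside; x points to its back (dials are in front), y to its left. Left half of the top: two battery bays side by side, centred at y +84 and +13 mm. Right half: antenna knob at x +30, y -75 mm and, 75 mm in front of it, the release button at x -45, y -75 mm.
- cover_left (a joint): Opening angle of the left battery cover (rad): 0 shut, grows as it opens, at most 1.15. A light spring pushes it open. Over the last 0.1 rad its nose must be pushed past a spring catch (about 4 N straight down near the free edge, more near the hinge), which then holds it at about 0. Short of that it springs open to some 0.5 rad.
- cover_right (a joint): The same for the right battery cover, the one nearer the middle of the receiver.
- cover_left_hinge (a point): Middle of the left cover's hinge line, 100 mm above the desk, x +55 mm in the receiver's frame; the underside passes through it. The cover is a flat grey plate, 85 mm long from hinge to free edge, 64 mm wide, 4 mm thick. The hinge is along its back edge (axis along the receiver's y); its free front edge swings up. Shut, its top is 104 mm above the desk.
- cover_right_hinge (a point): The same for the right cover.
- cover_left_pad (a point): Point on the upper (outer) face of the left cover, 66 mm from the hinge line, midway across its width: the place to press. It moves with the cover.
- cover_right_pad (a point): The same for the right cover.
- release (a joint): Travel of the release button (m): 0 up, 0.006 fully down. Spring button, about 5 N fully down, returns by itself. Down by 4 mm or more it frees the antenna, which then pops up about 30 mm by itself and stays up.
- release_top (a point): Centre of the top of the release button: a round grey button 24 mm across in a dark round housing 40 mm across, its top 118 mm above the desk when up.
- knob: Knob on the tip of the antenna: an upright black cylinder 26 mm across and 28 mm high on a thin upright steel mast. Origin at the centre of its underside, 3 mm above the receiver's top while the antenna is stowed, about 32 mm above once it has popped up and 138 mm above at the second stop.
- knob_center (a point): Centre of the knob, 14 mm above its underside.
- antenna_upper (a joint): How far the thin upper antenna section is out of the lower one (m): 0 stowed and latched, about 0.03 popped up, 0.075 at its end (the first stop of the pull, reached with about 3 N).
- antenna_lower (a joint): How far the thick lower section (14 mm across) is out of the receiver (m): 0 down, 0.060 at its end. It moves only once the upper section is at its end (about 6 N to start, 8 N at its end). Both at their ends: second stop, knob 135 mm above stowed. Both sections are spring-loaded and go back when the knob is let go.
- microphone: Handheld wireless microphone, lying, 245 mm long, up to 47 mm across; bystander, near the receiver's front. Origin under the middle of it.
- remote: Remote control, flat, 170 x 45 x 18 mm; bystander, near the receiver's left side.
- charger: Open battery charger, 110 x 70 x 34 mm; bystander, near the receiver's right side.
- mouse: Computer mouse, 105 x 60 x 30 mm; bystander.
- book: White paperback book, 215 x 155 x 20 mm, lying on the right of the desk; bystander.
- phone: Phone, 150 x 72 x 9 mm, lying on the left of the desk; bystander.
- plant: Potted plant, pot 80 mm across, 120 mm high in all, on the left of the desk; bystander.

How it is judged:
On the way, in this order (a step that is already met when the one before it is completed fails the run):
1. both battery covers are pressed shut and held by their catches (value of joint each of cover_left, cover_right below 0.04 rad), for 0.2 s.
2. the release button is pressed and the antenna has popped up (value of joint antenna_upper above 0.018 m), for 0.1 s.
3. the antenna is pulled by its knob to the second stop (value of joint antenna_upper above 0.07 m and value of joint antenna_lower above 0.055 m and contact force between the fingers and knob above 2 N), for 0.3 s.
At the end, for the whole second after the job is handed in: Both covers within 0.04 rad of shut; the antenna's upper section more than 70 mm out (of 75) and its lower section more than 55 mm out (of 60), still, with the gripper's fingers holding the knob (more than 2 N of contact) (all of step 1 and all of step 3 and linear speed of knob below 0.02 m/s); the arm keeps its last pose, push and grip.
It fails at once if another thing on the desk is moved by more than 30 mm (distance of any of microphone, remote, charger, mouse, book, phone, plant from where it was at the start of the episode above 0.03 m).
It also fails if it takes over 58 s, if anything falls off the work surface, if the arm or the gripper's body presses on something with over 40 N, if the wrist force passes 120 N, or if a joint passes its speed limit or range.

## Robot

A 6-joint arm with a two-finger parallel gripper is mounted at the origin on the work surface. World frame = base frame: x ahead of the robot, y to its left, z up, the work surface at z = 0. Lengths are in m, angles in rad, forces in N, time in s.
With the tool pointing down it reaches from about 0.25 to 0.775 m from the base axis. Payload 4 kg.
Tool frame: the origin (TCP) lies midway between the tips of the shut fingers; the grasp point (between the pads) lies 19 mm behind it; z points along the fingers, y is the line along which they close (so a half turn about z gives the same grasp; the last joint's range is limited). The gripper opens to 85 mm and grips with 20 to 120 N. Pads are 22 mm wide; open, the fingers measure 114 mm over their backs; the gripper's body (76 mm by 85 mm) begins 54 mm behind the grasp point. The pads swing forward as they close: fully open they stand 13 mm farther back than shut.
Start: joints at [1.113, 0.087, 1.371, -0, 1.684, -0.103], TCP at [0.191, 0.516, 0.193] pointing down, gripper open.
Joint ranges: [-3.1, 3.1], [-0.76, 2.03], [0.27, 2.55], [-1.08, 4.22], [0.17, 2.65], [-2.57, 2.57]. Speed limits (rad/s): [2.79, 2.79, 3.14, 3.14, 3.14, 3.14].

## Interface

Orientations are given as a unit quaternion [w, x, y, z].
In Python, from plant import env gives the robot as it stands.
- The arm moves only by the shell command python3 -m creep 'ROWS' [FORCE]. ROWS is JSON, a list of rows, each an object with "travel": the shift along the world's x, y, z in mm, a list of three; "twist": the turn about the world's z in rad; "hand": the finger opening in mm, from 0 to 85.4. A call has 1 to 8 rows; each row is the pose to reach, as a shift and turn from the pose commanded when the call began; what a row does not reach only later rows make up. A row lasts 1/12 s, in which the tool goes at most 41.7 mm and 7.16 degrees, less where a joint would pass 70% of its speed; a pose out of reach is approached as far as the arm can. A call with a gripper value outside its range is refused whole. The fingers move at their own pace and stop on an object; FORCE is the grip in N (left out, the last holds). Time passes only in rows, so rows that repeat a pose let the fingers close. It gives the time, the measured TCP pose, the force, the opening and the grip force at its end, in the units of the state.
- env.observe(): the state, without advancing time (a new reading comes with each control period).
- env.get_image(name): name is "scene" or "top" or "wrist"; returns a dict with "frame" (420x560x3 uint8, red, green, blue), "fx", "fy", "cx", "cy" (pixels), "R" (3x3) and "t" (3): a world point X has camera coordinates R X + t; the wrist camera has in their place "tool_from_camera" (4x4, takes a point from camera to tool coordinates, whose origin is the TCP and whose axes are the flange's). Camera axes: x right, y down, z forward; pixel columns grow to the right and rows downward; lengths in m; the calibration is good to about 2 mm. A picture is of the moment at which its call begins: read the wrist's pose just before it. There is no depth.
- env.hand_in(): hands the job in; it is judged then, once.
The state is a dict: "time_s": time; "joint_positions": joint angles; "qd": joint speeds; "joint_torque": joint torques, N m; "tcp_pos": TCP position; "tcp_rot": TCP orientation; "force": force on the tool from outside, world axes, zero at the start; "torque": the same for the moment, N m; "opening": opening from 0.0 (shut) to 1.0 (fully open); "grasp_force": force on a finger pad.
Only numpy, scipy, OpenCV 4.12 (cv2) and the standard library are available. Lean on these libraries where they do the work, as an engineer would, in place of code of your own. Each camera call takes 0.05 s, during which the arm holds its last target. There are 200 camera calls.

## Working session

There is one attempt and no reset: what is moved stays moved. The work goes in short steps, Python scripts to look and compute and a shell command to move; the robot and the scene stay as the last step left them, time stands still between calls to the robot, and variables do not carry over. Pictures are saved under pics/ and viewed, at most 10 in all, crops included, and the job is handed in when it is done.

```bash
mkdir -p pics; ls
cat > h.py <<'E'
import numpy as np, cv2
from plant import env
def grab(n,f):
    d=env.get_image(n); cv2.imwrite('pics/'+f+'.png',d['frame'][:,:,::-1].copy()); return d
def ray(d,u,v,z):
    R=np.array(d['R']);t=np.array(d['t']);c=-R.T@t
    r=R.T@np.array([(u-d['cx'])/d['fx'],(v-d['cy'])/d['fy'],1.])
    return c+r*(z-c[2])/r[2]
def proj(d,X):
    p=np.array(d['R'])@np.array(X)+np.array(d['t']); return d['fx']*p[0]/p[2]+d['cx'],d['fy']*p[1]/p[2]+d['cy']
E
python3 - <<'E'
from h import *
import pickle
a=grab('top','top1');b=grab('scene','scene1')
pickle.dump((a,b),open('c.pkl','wb'))
s=env.observe();print(s['time_s'],s['tcp_pos'],s['tcp_rot'],s['force'],s['opening'])
for d in(a,b):print(-np.array(d['R']).T@np.array(d['t']))
E
```

```text
pics
0.1 [0.19085608 0.51527373 0.19153551] [-2.76403952e-04  1.76468638e-01  9.84305737e-01 -9.79071362e-04] [ 0.44653811 -0.49363029  0.38370029] 1.000188359682789
[ 2.79139700e-01 -1.34335015e-03  1.59192998e+00]
[1.26976318 0.0573924  1.34025667]
```

View pics/top1.png

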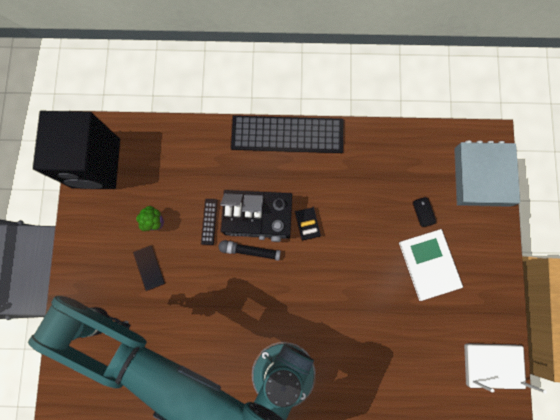

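View pics/scene1.png

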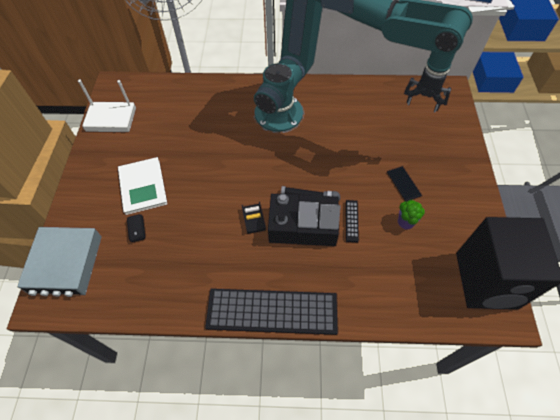

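The top view shows the receiver at px (222–292, 190–242), the knob near (279,204), the button near (277,226) and the two open grey covers on the left. The scene view shows it at (268–340, 188–245). I'll enlarge both.

Run:
```python
from h import *
a=cv2.imread('pics/top1.png')[180:255,210:310];b=cv2.imread('pics/scene1.png')[180:255,255:355]
f=lambda i:cv2.resize(i,None,fx=4,fy=4,interpolation=cv2.INTER_CUBIC)
o=np.hstack([f(a),f(b)]);o=np.clip(o*1.6,0,255).astype('uint8')
cv2.imwrite('pics/crop1.png',o)
```

```text
(no output)
```

View pics/crop1.png

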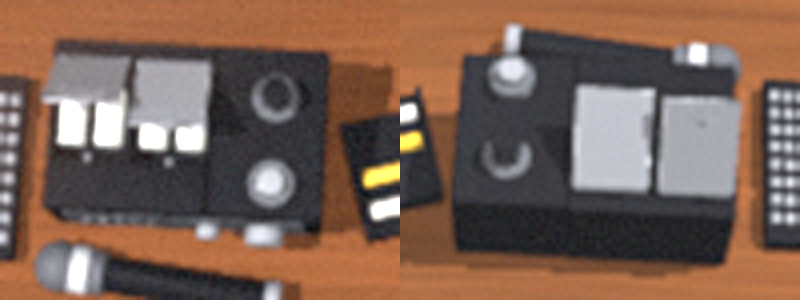

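In the crop (4×), the top view shows box corners at (57,41), (328,52), (320,222), (46,207), the button at (268,183) and the knob at (276,97). The scene view shows the button at (112,70) and the knob at (107,153).

Run:
```python
from h import *
import pickle
a,b=pickle.load(open('c.pkl','rb'))
T=lambda u,v,z:ray(a,210+u/4,180+v/4,z)[:2]
S=lambda u,v,z:ray(b,255+u/4,180+v/4,z)[:2]
c=[T(*p,.1) for p in((57,41),(328,52),(320,222),(46,207))]
print(np.array(c)); print('edges',[np.linalg.norm(c[i]-c[(i+1)%4]) for i in range(4)],'centre',np.mean(c,0))
B=T(268,183,.118);K=T(277,97,.131)
print('button',B,S(112,70,.118),'knob',K,S(107,153,.125),np.linalg.norm(B-K))
d=(c[0]-c[3])+(c[1]-c[2]);yl=(c[0]-c[1])+(c[3]-c[2])
print('yaw',np.arctan2(d[1],d[0]),np.arctan2(-yl[0],yl[1]),np.arctan2(*(K-B)[::-1]))
y=np.arctan2(-yl[0],yl[1]);x=np.array([np.cos(y),np.sin(y)]);n=np.array([-x[1],x[0]])
for nm,px,py in(('knob',.03,-.075),('btn',-.045,-.075),('padL',-.011,.084),('padR',-.011,.013)):
  print(nm,np.mean(c,0)+px*x+py*n)
```

```text
[[ 0.62319086  0.22012158]
 [ 0.61872692 -0.01503911]
 [ 0.47037675 -0.01128334]
 [ 0.47784574  0.22281658]]
edges [np.float64(0.2352030549173298), np.float64(0.14839770929490306), np.float64(0.2342190433493097), np.float64(0.14537010108593892)] centre [0.54753507 0.10415393]
button [0.50022518 0.03344942] [0.50314161 0.03345418] knob [0.57181921 0.02747432] [0.58931151 0.03159948] 0.07184293028698366
yaw -0.021960591751441445 -0.025423736268371817 -0.08326510945498015
knob [0.5756188  0.02841554]
btn [0.50064304 0.03032211]
padL [0.53867399 0.18840641]
padR [0.5368691  0.11742936]
```

Run:
```python
from h import *
import pickle
a,b=pickle.load(open('c.pkl','rb'))
c=np.array([.5475,.1042]);y=-.025;x=np.array([np.cos(y),np.sin(y)]);n=np.array([-x[1],x[0]])
for nm,py,vt,vs in(('L',.084,102,97),('R',.013,126,87)):
  for th in np.arange(.2,1.2,.1):
    r=.055-.085*np.cos(th);z=.1+.085*np.sin(th)
    X=[*(c+x*r+n*py),z]
    p=proj(a,X);q=proj(b,X);print(nm,round(th,1),'top',np.round((p[1]-180)*4),vt,'scene',np.round((q[1]-180)*4),vs)
```

```text
L 0.2 top 154.0 102 scene 92.0 97
L 0.3 top 150.0 102 scene 89.0 97
L 0.4 top 145.0 102 scene 88.0 97
L 0.5 top 139.0 102 scene 86.0 97
L 0.6 top 133.0 102 scene 86.0 97
L 0.7 top 125.0 102 scene 87.0 97
L 0.8 top 117.0 102 scene 90.0 97
L 0.9 top 108.0 102 scene 93.0 97
L 1.0 top 99.0 102 scene 97.0 97
L 1.1 top 89.0 102 scene 102.0 97
R 0.2 top 158.0 126 scene 89.0 87
R 0.3 top 154.0 126 scene 86.0 87
R 0.4 top 149.0 126 scene 84.0 87
R 0.5 top 143.0 126 scene 83.0 87
R 0.6 top 137.0 126 scene 83.0 87
R 0.7 top 129.0 126 scene 84.0 87
R 0.8 top 121.0 126 scene 86.0 87
R 0.9 top 112.0 126 scene 89.0 87
R 1.0 top 103.0 126 scene 93.0 87
R 1.1 top 93.0 126 scene 98.0 87
```

The covers are open about 0.97 rad (left) and 0.76 rad (right), and both views agree. Next I move above the left hinge with the fingers shut.

```bash
python3 -m creep '[{"travel":[20,-15,30],"twist":0.08,"hand":0},{"travel":[50,-40,60],"twist":0.16,"hand":0},{"travel":[80,-65,60],"twist":0.24,"hand":0},{"travel":[110,-90,60],"twist":0.33,"hand":0},{"travel":[140,-115,60],"twist":0.33,"hand":0},{"travel":[170,-140,60],"twist":0.33,"hand":0},{"travel":[200,-162,60],"twist":0.33,"hand":0},{"travel":[230,-186,60],"twist":0.33,"hand":0}]' 40
python3 -m creep '[{"travel":[30,-24,0],"twist":0,"hand":0},{"travel":[60,-48,0],"twist":0,"hand":0},{"travel":[90,-72,0],"twist":0,"hand":0},{"travel":[120,-96,0],"twist":0,"hand":0},{"travel":[150,-120,0],"twist":0,"hand":0},{"travel":[171,-138,0],"twist":0,"hand":0},{"travel":[171,-138,0],"twist":0,"hand":0},{"travel":[171,-138,0],"twist":0,"hand":0}]'
```

```text
time_s: 0.77
tcp_pos: [0.4221, 0.3283, 0.2521]
tcp_rot: [-0.0, 0.012, 1.0, -0.0]
force: [0.3, -0.8, -0.6]
opening: -0.001
grasp_force: 0.0
time_s: 1.43
tcp_pos: [0.5926, 0.1904, 0.2509]
tcp_rot: [-0.001, 0.014, 1.0, -0.0]
force: [0.0, 0.5, 0.5]
opening: 0.003
grasp_force: 0.0
```

```bash
python3 -m creep '[{"travel":[0,0,-35],"twist":0,"hand":0},{"travel":[0,0,-70],"twist":0,"hand":0},{"travel":[0,0,-90],"twist":0,"hand":0},{"travel":[0,0,-100],"twist":0,"hand":0},{"travel":[-8,0,-102],"twist":0,"hand":0},{"travel":[-15,0,-105],"twist":0,"hand":0},{"travel":[-21,0,-108],"twist":0,"hand":0},{"travel":[-27,0,-112],"twist":0,"hand":0}]'
python3 -m creep '[{"travel":[-5,0,-4],"twist":0,"hand":0},{"travel":[-10,0,-9],"twist":0,"hand":0},{"travel":[-14,0,-15],"twist":0,"hand":0},{"travel":[-17,0,-21],"twist":0,"hand":0},{"travel":[-19,0,-28],"twist":0,"hand":0},{"travel":[-21,0,-35],"twist":0,"hand":0},{"travel":[-21,0,-38],"twist":0,"hand":0},{"travel":[-21,0,-38],"twist":0,"hand":0}]'
```

```text
time_s: 2.1
tcp_pos: [0.5654, 0.1925, 0.1433]
tcp_rot: [0.002, 0.012, 1.0, 0.001]
force: [0.9, 0.3, -0.1]
opening: 0.001
grasp_force: 0.0
time_s: 2.77
tcp_pos: [0.5434, 0.1914, 0.1008]
tcp_rot: [-0.001, 0.012, 1.0, -0.0]
force: [-0.2, -1.0, -1.1]
opening: -0.0
grasp_force: 0.0
```

Run:
```python
from h import *
a=grab('scene','s2');b=grab('wrist','w2')
f=cv2.resize(a['frame'][150:255,235:365],(520,420),interpolation=cv2.INTER_CUBIC)
g=cv2.resize(b['frame'],(280,210))
o=np.zeros((420,800,3),'uint8');o[:,:520]=f;o[:210,520:]=g
cv2.imwrite('pics/c2.png',np.clip(o[:,:,::-1]*1.4,0,255).astype('uint8'))
```

```text
(no output)
```

View pics/c2.png

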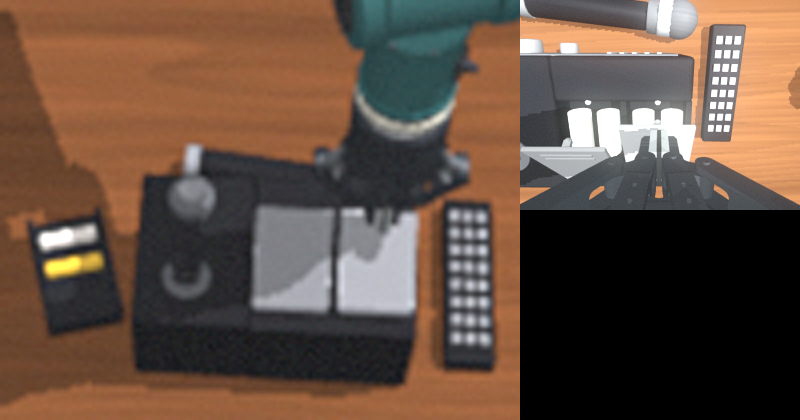

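The scene view shows the fingers on the left cover near crop (380,220). The wrist view still shows battery ends in front of its edge at about (660,115), so I need a closer look.

Run:
```python
from h import *
b=env.get_image('wrist');im=b['frame']
M=np.linalg.inv(np.array(b['tool_from_camera']))
def P(X):
    p=M@np.array([*X,1]);return b['fx']*p[0]/p[2]+b['cx'],b['fy']*p[1]/p[2]+b['cy']
print(P([0,0,0]),P([.02,0,0]),P([0,.02,0]))
print(env.observe()['force'])
o=cv2.resize(im[190:400,180:420],(800,600)[:2] if 0 else (686,600),interpolation=cv2.INTER_CUBIC)
cv2.imwrite('pics/w2c.png',o[:,:,::-1])
```

```text
(np.float64(279.4825731511851), np.float64(245.31076752295868)) (np.float64(279.5818321819923), np.float64(207.97536004548763)) (np.float64(318.40426052275683), np.float64(245.36447501040828))
[ 0.5964978  -0.31241838  0.74356397]
```

View pics/w2c.png

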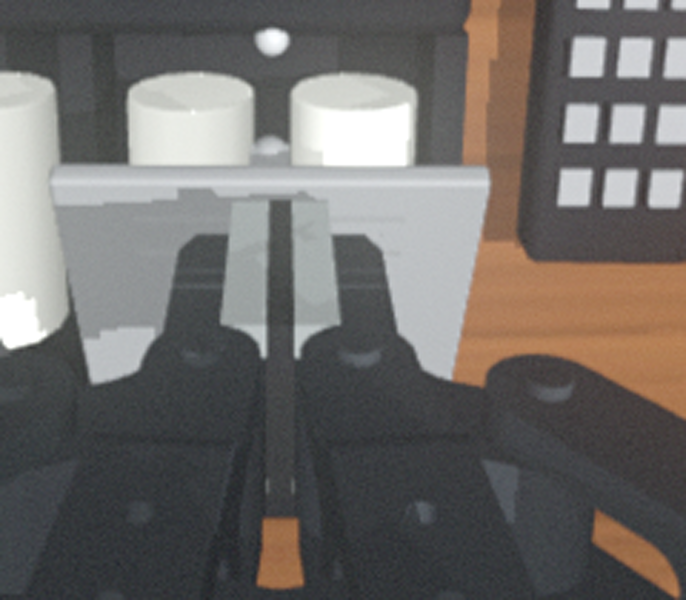

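The left cover is still partly open. I'll place its free edge in 3D from its 64 mm width.

```bash
cat >> h.py <<'E'
from scipy.spatial.transform import Rotation as Ro
def w2world(b,s,u,v,depth):
    T=np.array(b['tool_from_camera']);p=T@np.array([(u-b['cx'])/b['fx']*depth,(v-b['cy'])/b['fy']*depth,depth,1])
    q=s['tcp_rot'];return Ro.from_quat([q[1],q[2],q[3],q[0]]).apply(p[:3])+s['tcp_pos']
E
python3 - <<'E'
from h import *
s=env.observe();b=env.get_image('wrist');k=.35
print(np.round(b['tool_from_camera'],3),b['fx'])
d=b['fx']*.064/((488-52)*k)
for u,v in((52,168),(488,168),(270,168)):print(w2world(b,s,180+u*k,190+v*k,d),d)
E
```

```text
[[ 0.001 -0.958 -0.288  0.073]
 [ 1.     0.001 -0.001 -0.001]
 [ 0.001 -0.288  0.958 -0.181]
 [ 0.     0.     0.     1.   ]] 378.124187293244
[0.5315461  0.15775835 0.13623816] 0.1585841938844536
[0.53307614 0.22174003 0.13617692] 0.1585841938844536
[0.53231112 0.18974919 0.13620754] 0.1585841938844536
```

```bash
python3 -m creep '[{"travel":[0,0,20],"twist":0,"hand":0},{"travel":[0,0,40],"twist":0,"hand":0},{"travel":[0,0,60],"twist":0,"hand":0},{"travel":[0,0,80],"twist":0,"hand":0},{"travel":[0,0,80],"twist":0,"hand":0}]'
python3 - <<'E'
from h import *
b=grab('wrist','w3');a=grab('scene','s3')
o=np.zeros((420,800,3),'uint8');o[:,:]=0
o[:300,:400]=cv2.resize(b['frame'],(400,300));o[:300,400:]=cv2.resize(a['frame'][160:250,250:370],(400,300),interpolation=cv2.INTER_CUBIC)
cv2.imwrite('pics/c3.png',o[:300,:,::-1])
E
```

```text
time_s: 3.38
tcp_pos: [0.5469, 0.1924, 0.1886]
tcp_rot: [0.005, 0.012, 1.0, 0.001]
force: [1.1, 2.1, 1.2]
opening: -0.001
grasp_force: 0.0
```

View pics/c3.png

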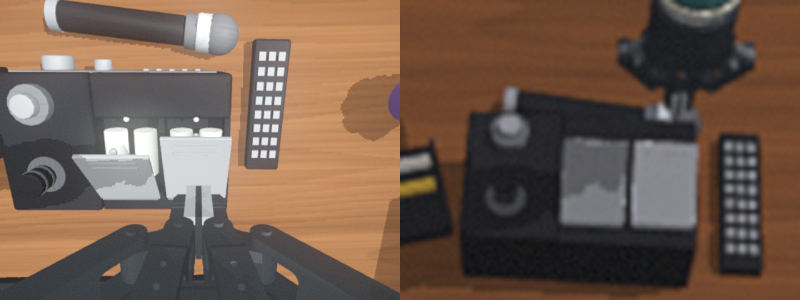

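Run:
```python
from h import *
a=env.get_image('scene');s=env.observe();p=s['tcp_pos'];print(p)
for dz in(0,.02,.03,.045):
  u,v=proj(a,p+[0,0,dz]);print(dz,u,v,'crop',400+(u-250)*10/3,(v-160)*10/3)
c=a['frame'][150:215,300:370]
cv2.imwrite('pics/s4.png',cv2.resize(c[:,:,::-1],(646,600),interpolation=cv2.INTER_CUBIC))
u,v=proj(a,p);print((u-300)*9.23,(v-150)*9.23)
```

```text
[0.54409422 0.19173123 0.18228481]
0 331.1184129514512 198.66035672984142 crop 670.3947098381707 128.8678557661381
0.02 331.716328332245 195.3735186328815 crop 672.3877611074834 117.91172877627172
0.03 332.02106107873834 193.69835316174752 crop 673.4035369291278 112.32784387249173
0.045 332.48559023082055 191.1447608587943 crop 674.9519674360686 103.81586952931438
287.22295154189464 449.1350926164364
```

View pics/s4.png

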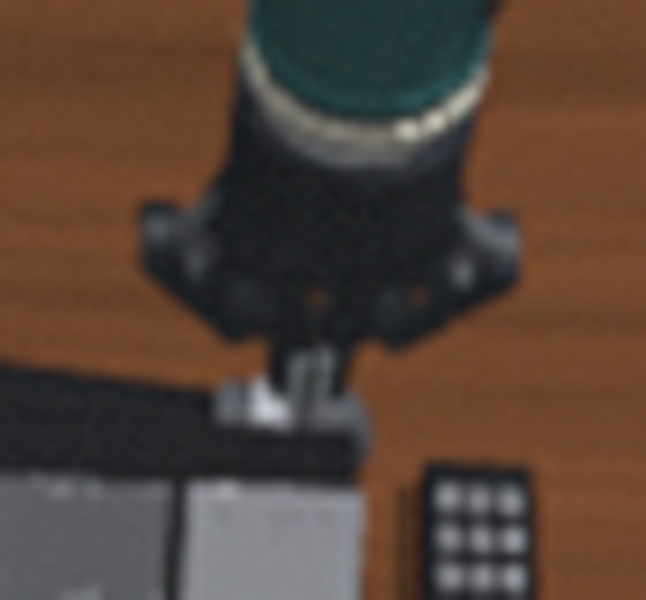

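```bash
python3 -m creep '[{"travel":[4,0,-35],"twist":0,"hand":0},{"travel":[4,0,-65],"twist":0,"hand":0},{"travel":[2,0,-78],"twist":0,"hand":0},{"travel":[1,0,-84],"twist":0,"hand":0},{"travel":[0,0,-88],"twist":0,"hand":0},{"travel":[-1,0,-92],"twist":0,"hand":0},{"travel":[-2,0,-95],"twist":0,"hand":0},{"travel":[-2,0,-95],"twist":0,"hand":0}]'
```

```text
time_s: 4.2
tcp_pos: [0.5424, 0.1919, 0.0881]
tcp_rot: [0.001, 0.012, 1.0, 0.0]
force: [0.2, -1.2, -0.1]
opening: -0.0
grasp_force: 0.0
```

```bash
python3 -m creep '[{"travel":[0,0,-3],"twist":0,"hand":0},{"travel":[0,0,-3],"twist":0,"hand":0}]';python3 -m creep '[{"travel":[0,0,-3],"twist":0,"hand":0},{"travel":[0,0,-3],"twist":0,"hand":0}]'; python3 -c "
from h import *
s=env.observe();b=grab('wrist','w5');print(s['tcp_pos'],s['force'],s['opening'])
cv2.imwrite('pics/w5c.png',cv2.resize(b['frame'][130:340,140:420],(800,600))[:,:,::-1])"
```

```text
time_s: 4.37
tcp_pos: [0.5425, 0.1919, 0.0852]
tcp_rot: [0.001, 0.012, 1.0, 0.0]
force: [0.8, 0.5, 0.0]
opening: -0.001
grasp_force: 0.2
time_s: 4.53
tcp_pos: [0.5421, 0.1918, 0.0815]
tcp_rot: [0.0, 0.012, 1.0, 0.0]
force: [-0.4, -0.3, 0.9]
opening: 0.003
grasp_force: 0.2
[0.54213123 0.191773   0.08148079] [-0.37398688 -0.32324835  0.93835763] 0.0032489024410929214
```

View pics/w5c.png

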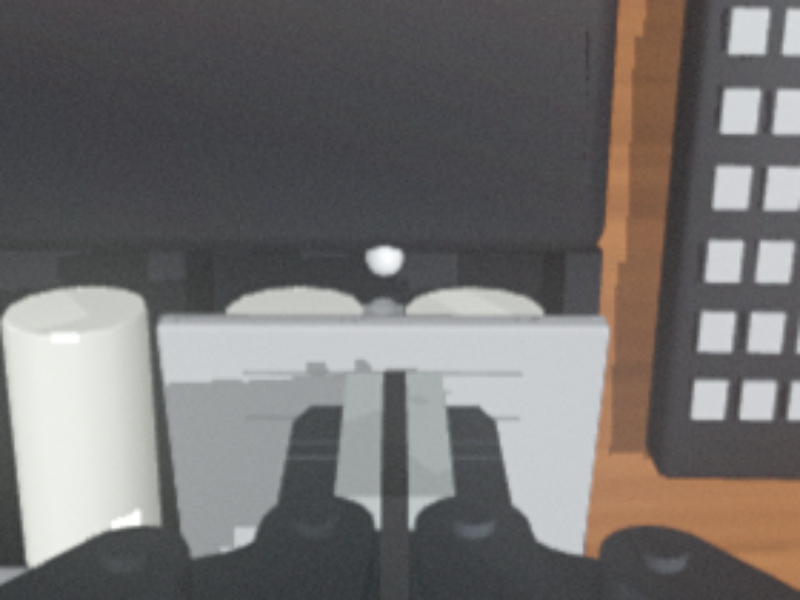

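The cover is now at about 0.2 rad, with the finger tips actually about 33 mm behind the reported TCP. I keep pressing and watch the force.

```bash
python3 -m creep '[{"travel":[0,0,-4],"twist":0,"hand":0},{"travel":[0,0,-7],"twist":0,"hand":0},{"travel":[0,0,-7],"twist":0,"hand":0}]';for i in 1 2 3; do python3 -m creep '[{"travel":[0,0,-2],"twist":0,"hand":0},{"travel":[0,0,-2],"twist":0,"hand":0}]' | egrep 'tcp_pos|^force'; done
```

```text
time_s: 4.83
tcp_pos: [0.5416, 0.1916, 0.0736]
tcp_rot: [-0.001, 0.012, 1.0, -0.0]
force: [0.1, 0.6, 0.9]
opening: 0.006
grasp_force: 0.1
tcp_pos: [0.5419, 0.1917, 0.0721]
force: [0.0, 0.3, 1.0]
tcp_pos: [0.5421, 0.1918, 0.0709]
force: [-0.3, -0.3, 2.8]
tcp_pos: [0.542, 0.1918, 0.0686]
force: [-0.1, 1.2, 1.9]
```

```bash
for i in 1 2 3 4; do python3 -m creep '[{"travel":[0,0,-2],"twist":0,"hand":0},{"travel":[0,0,-2],"twist":0,"hand":0}]' | egrep 'tcp_pos|^force'; done
```

```text
tcp_pos: [0.5418, 0.1916, 0.0657]
force: [0.6, -0.4, 0.7]
tcp_pos: [0.5422, 0.1918, 0.0653]
force: [-2.2, -0.4, 5.0]
tcp_pos: [0.5422, 0.1919, 0.0652]
force: [-4.6, -1.0, 11.0]
tcp_pos: [0.5423, 0.1919, 0.0651]
force: [-8.3, -2.0, 18.2]
```

```bash
python3 -m creep '[{"travel":[0,0,30],"twist":0,"hand":0},{"travel":[0,0,65],"twist":0,"hand":0},{"travel":[0,0,100],"twist":0,"hand":0},{"travel":[15,-30,105],"twist":0,"hand":0},{"travel":[30,-60,105],"twist":0,"hand":0},{"travel":[37,-77,100],"twist":0,"hand":0},{"travel":[37,-77,100],"twist":0,"hand":0}]'
python3 - <<'E'
from h import *
s=env.observe();b=grab('wrist','w6');print(s['tcp_pos'])
im=b['frame'];a=im[100:400,150:560]
cv2.imwrite('pics/w6c.png',cv2.resize(a,None,fx=1.9,fy=1.9)[:,:,::-1])
E
```

```text
time_s: 6.58
tcp_pos: [0.5802, 0.1111, 0.1594]
tcp_rot: [-0.0, 0.015, 1.0, -0.001]
force: [-0.6, 1.1, -2.0]
opening: 0.0
grasp_force: 0.0
[0.58022164 0.11105329 0.15937904]
```

View pics/w6c.png

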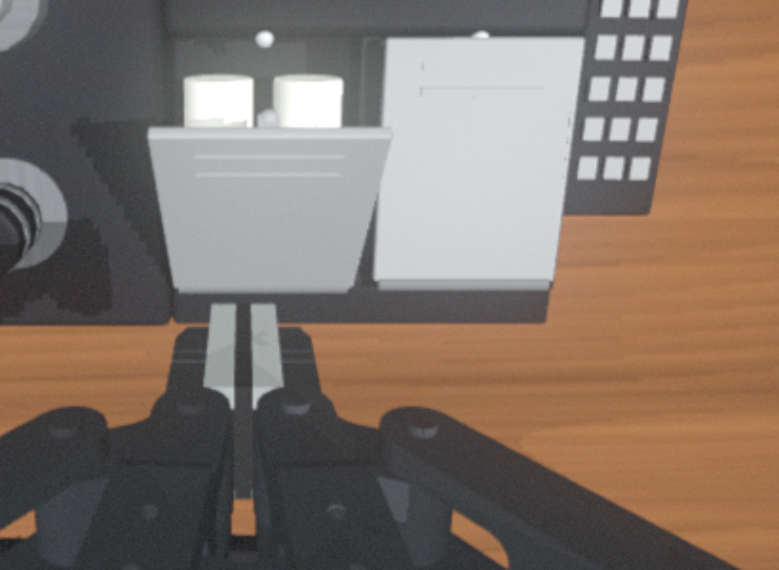

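The left cover is flat and shut and its nose is under the catch at crop (481,36). The right cover is still open. I press that one the same way.

```bash
python3 -m creep '[{"travel":[0,3,-30],"twist":0,"hand":0},{"travel":[0,3,-48],"twist":0,"hand":0},{"travel":[-5,3,-53],"twist":0,"hand":0},{"travel":[-11,3,-57],"twist":0,"hand":0},{"travel":[-16,3,-60],"twist":0,"hand":0},{"travel":[-21,3,-64],"twist":0,"hand":0},{"travel":[-26,3,-69],"twist":0,"hand":0},{"travel":[-29,3,-73],"twist":0,"hand":0}]'
python3 -m creep '[{"travel":[-2,0,-4],"twist":0,"hand":0},{"travel":[-4,0,-8],"twist":0,"hand":0},{"travel":[-6,0,-12],"twist":0,"hand":0},{"travel":[-8,0,-15],"twist":0,"hand":0},{"travel":[-8,0,-18],"twist":0,"hand":0},{"travel":[-8,0,-18],"twist":0,"hand":0}]'
for i in 1 2 3 4 5; do python3 -m creep '[{"travel":[0,0,-2],"twist":0,"hand":0},{"travel":[0,0,-2],"twist":0,"hand":0}]' | egrep 'tcp_pos|^force'; done
```

```text
time_s: 7.3
tcp_pos: [0.55, 0.1181, 0.0885]
tcp_rot: [0.001, 0.012, 1.0, 0.0]
force: [1.1, 0.9, 0.7]
opening: 0.003
grasp_force: 0.3
time_s: 7.8
tcp_pos: [0.5415, 0.1177, 0.0692]
tcp_rot: [-0.001, 0.012, 1.0, -0.0]
force: [-1.5, 0.1, 1.9]
opening: 0.0
grasp_force: 0.8
tcp_pos: [0.5421, 0.1177, 0.0671]
force: [0.4, 0.9, -1.5]
tcp_pos: [0.5423, 0.1178, 0.0655]
force: [-1.5, 0.3, 0.0]
tcp_pos: [0.5425, 0.1178, 0.0653]
force: [-2.7, -1.5, 5.9]
tcp_pos: [0.5425, 0.1178, 0.0651]
force: [-6.5, -0.7, 14.8]
tcp_pos: [0.5426, 0.1179, 0.065]
force: [-9.3, -0.8, 19.9]
```

```bash
python3 -m creep '[{"travel":[0,0,40],"twist":0,"hand":0},{"travel":[0,0,80],"twist":0,"hand":0},{"travel":[-20,-30,95],"twist":0,"hand":0},{"travel":[-41,-60,95],"twist":0,"hand":0},{"travel":[-41,-86,95],"twist":0,"hand":0},{"travel":[-41,-86,95],"twist":0,"hand":0},{"travel":[-41,-86,95],"twist":0,"hand":0}]'
python3 - <<'E'
from h import *
s=env.observe();b=grab('wrist','w7')
s0=dict(tcp_pos=np.array([.5802,.1111,.1594]),tcp_rot=np.array([0,.015,1,-.001]))
d=b['fx']*.064/((583-385)/1.9)
print('front edge',w2world(b,s0,150+484/1.9,100+38/1.9,d))
d=b['fx']*.064/((554-374)/1.9)
print('hinge edge',w2world(b,s0,150+464/1.9,100+282/1.9,d))
t=env.get_image('top')['frame'][180:255,210:310].astype(int)
im=b['frame'];g=cv2.cvtColor(im,cv2.COLOR_RGB2GRAY)
print(s['tcp_pos'],s['force'])
cv2.imwrite('pics/w7c.png',cv2.resize(im,(800,600))[:,:,::-1])
E
```

```text
time_s: 9.22
tcp_pos: [0.501, 0.0309, 0.1547]
tcp_rot: [0.0, 0.014, 1.0, 0.0]
force: [0.3, 1.4, 0.3]
opening: -0.003
grasp_force: 0.0
front edge [0.52304448 0.18972072 0.10171931]
hinge edge [0.60749405 0.18797561 0.10286943]
[0.50102757 0.0309173  0.15468542] [0.32293093 1.37028194 0.29046781]
```

View pics/w7c.png

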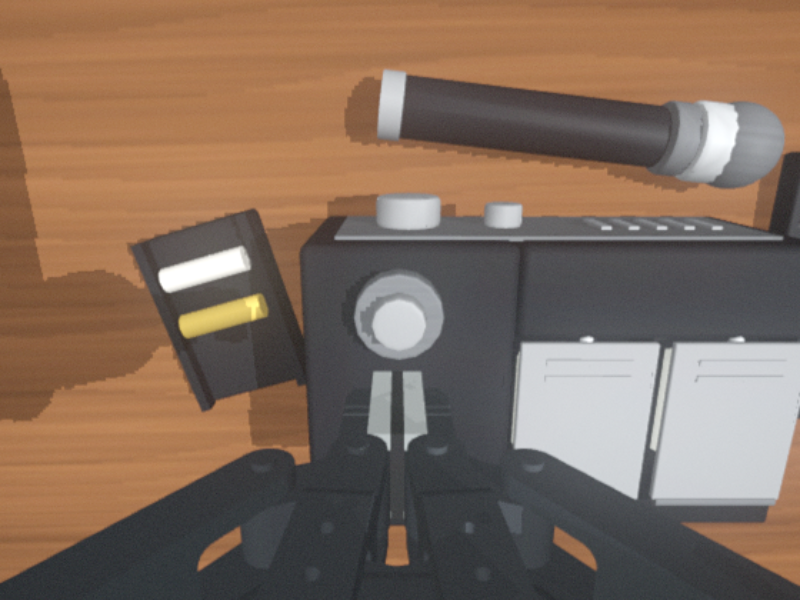

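Both covers are flat, with their noses at the catches at (587,340) and (737,340). The button centre is at view (399,322), which is px (279.3,225.4). I cast that onto z = 0.118.

```bash
cat >> h.py <<'E'
def wray(b,s,u,v,z):
    p=w2world(b,s,u,v,0.);q=w2world(b,s,u,v,1.);return p+(q-p)*(z-p[2])/(q-p)[2]
E
python3 - <<'E'
from h import *
s=env.observe();b=env.get_image('wrist');g=cv2.cvtColor(b['frame'],cv2.COLOR_RGB2GRAY)
m=cv2.inRange(g,int(190),255);n,l,st,c=cv2.connectedComponentsWithStats(m)
for i in range(1,n):
    if st[i,4]>150:print(st[i],c[i],wray(b,s,*c[i],.118))
print(wray(b,s,279.3,225.4,.118),g[190:250:6,279])
E
```

```text
[264  51  18  35 511] [272.42661448  67.62622309] [0.41294158 0.03058024 0.118     ]
[486  72  30  51 994] [501.14688129  96.43158954] [0.43078496 0.15594561 0.118     ]
[272 140  33  20 593] [287.78246206 149.19392917] [0.45690406 0.03815068 0.118     ]
[345 144  19  15 237] [354.06329114 151.3164557 ] [0.45901536 0.0761006  0.118     ]
[ 109  173   64   31 1047] [140.49665712 188.26265521] [ 0.47778442 -0.04903435  0.118     ]
[124 207  56  26 540] [151.80740741 219.7537037 ] [ 0.49742787 -0.04469968  0.118     ]
[259 210  37  35 992] [276.9375     226.98487903] [0.50384131 0.03080466 0.118     ]
[ 359  241  101  107 7927] [409.70518481 284.55821875] [0.54466834 0.11446885 0.118     ]
[ 455  242  105  108 9662] [508.40136618 295.03177396] [0.55365664 0.1784881  0.118     ]
[454 245  14  71 276] [460.2826087 279.4057971] [0.54179014 0.14627811 0.118     ]
[0.50285721 0.03226342 0.118     ] [106 163 165 158 215 215 213 211 211 195]
```

```bash
python3 -m creep '[{"travel":[1,1,-30],"twist":0,"hand":0},{"travel":[1,1,-60],"twist":0,"hand":0},{"travel":[1,1,-72],"twist":0,"hand":0},{"travel":[1,1,-76],"twist":0,"hand":0},{"travel":[1,1,-79],"twist":0,"hand":0},{"travel":[1,1,-79],"twist":0,"hand":0}]'| egrep 'tcp_pos|^force'; for i in 1 2 3; do python3 -m creep '[{"travel":[0,0,-2],"twist":0,"hand":0},{"travel":[0,0,-2],"twist":0,"hand":0}]' | egrep 'tcp_pos|^force'; done
```

```text
tcp_pos: [0.5017, 0.0338, 0.0775]
force: [-3.2, 0.1, 5.6]
tcp_pos: [0.5021, 0.0338, 0.0772]
force: [-7.5, 0.3, 13.4]
tcp_pos: [0.5022, 0.0338, 0.0771]
force: [-11.1, 0.9, 22.0]
tcp_pos: [0.5023, 0.0338, 0.077]
force: [-14.5, 1.9, 28.1]
```

```bash
python3 -m creep '[{"travel":[0,0,30],"twist":0,"hand":0},{"travel":[-15,0,70],"twist":0,"hand":0},{"travel":[-30,0,105],"twist":0,"hand":0},{"travel":[-40,0,115],"twist":0,"hand":0},{"travel":[-40,0,115],"twist":0,"hand":0},{"travel":[-40,0,115],"twist":0,"hand":0}]'
python3 - <<'E'
from h import *
s=env.observe();print(s['tcp_pos'])
import pickle
a0,b0=pickle.load(open('c.pkl','rb'))
a=grab('top','t8');b=grab('scene','s8')
for nm,x0,x1,p in(('scene',b0,b,(.578,.031)),):
  for z in(.117,.131,.146,.160):print(z,proj(b,[*p,z]))
  g0=cv2.cvtColor(x0['frame'],cv2.COLOR_RGB2GRAY)[205:228,276:290];g1=cv2.cvtColor(x1['frame'],cv2.COLOR_RGB2GRAY)[195:228,276:290]
  print(g0);print(g1)
E
```

```text
time_s: 10.87
tcp_pos: [0.4627, 0.0333, 0.1856]
tcp_rot: [0.001, 0.012, 1.0, 0.0]
force: [-0.5, 0.2, -0.5]
opening: -0.003
grasp_force: 0.0
[0.46272269 0.03325426 0.18558222]
0.117 (np.float64(281.679590280264), np.float64(216.4768542946416))
0.131 (np.float64(281.65615662093074), np.float64(214.41079993249565))
0.146 (np.float64(281.63059543456416), np.float64(212.15716980827187))
0.16 (np.float64(281.6063034338252), np.float64(210.01543883154542))
[[41 36 33 38 35 38 42 40 41 40 38 39 39 37]
 [40 41 40 39 39 38 39 41 39 38 40 37 40 38]
 [36 39 40 38 39 40 38 40 39 38 39 39 39 40]
 [39 39 42 38 38 40 39 39 39 39 36 40 39 38]
 [42 41 39 39 38 39 37 40 38 39 39 40 38 41]
 [41 40 42 39 39 38 41 39 40 39 38 35 39 40]
 [38 40 38 38 41 40 39 39 37 41 40 38 37 36]
 [39 41 39 39 40 39 37 37 40 39 36 38 37 31]
 [41 39 35 40 38 40 36 38 40 37 38 38 39 37]
 [39 36 37 43 41 38 41 38 39 39 39 38 41 39]
 [48 49 40 41 39 39 41 38 42 49 50 40 39 38]
 [57 60 38 37 40 41 39 39 47 68 76 51 36 40]
 [58 60 43 33 37 34 36 37 50 80 92 67 38 36]
 [63 60 44 31 34 40 36 42 57 83 97 76 41 36]
 [61 59 45 31 36
[... 1637 characters left out ...]
5  78  57  38  38  44  47  73  88  75  50  37  37]
 [ 68  86  88  83  72  75  86  84  90 100  92  66  37  39]
 [ 62  68  76  85  90 101 110 106  98  99  96  76  41  35]
 [ 62  66  65  68  83  98 101 102  97  96  96  76  40  37]
 [ 56  64  65  72  87  93  93  95  96  98  93  70  39  39]
 [ 50  66  75  87  97  98  97  96  98  96  84  59  39  39]
 [ 44  64  86  97  98  98  96  97  98  86  63  40  39  38]
 [ 36  54  73  87  93  95  90  85  80  62  45  39  37  37]
 [ 36  37  46  57  68  69  65  58  50  38  38  35  39  38]
 [ 38  38  37  42  36  39  38  39  37  38  40  39  39  39]
 [ 41  38  37  38  39  38  40  39  39  38  38  38  39  38]
 [ 41  40  40  38  39  38  38  39  38  41  40  39  38  37]]
```

The knob has risen, because the grey ring under it is now fully visible in the scene view (u 276–288, v 215–224). I locate the ring.

Run:
```python
from h import *
b=env.get_image('scene')
for z in(.1,.105):print(ray(b,281.9,219.7,z))
s=env.observe();w=env.get_image('wrist');g=cv2.cvtColor(w['frame'],cv2.COLOR_RGB2GRAY)
print(s['tcp_pos'])
def P(X):
    q=s['tcp_rot'];p=Ro.from_quat([q[1],q[2],q[3],q[0]]).inv().apply(np.array(X)-s['tcp_pos'])
    p=np.linalg.inv(np.array(w['tool_from_camera']))@np.array([*p,1]);return w['fx']*p[0]/p[2]+w['cx'],w['fy']*p[1]/p[2]+w['cy']
for X in((.578,.031,.102),(.578,.031,.16)):print(P(X))
```

```text
[0.58094449 0.03173747 0.1       ]
[0.58372141 0.0318409  0.105     ]
[0.46145788 0.03299199 0.18230448]
(np.float64(279.806012673974), np.float64(343.1091055695464))
(np.float64(280.22147241930037), np.float64(397.8525657092991))
```

```bash
python3 -m creep '[{"travel":[0,0,15],"twist":0,"hand":85},{"travel":[30,0,15],"twist":0,"hand":85},{"travel":[60,0,15],"twist":0,"hand":85},{"travel":[90,-1,15],"twist":0,"hand":85},{"travel":[117,-2,15],"twist":0,"hand":85},{"travel":[117,-2,15],"twist":0,"hand":85},{"travel":[117,-2,15],"twist":0,"hand":85}]'
python3 - <<'E'
from h import *
s=env.observe();w=grab('wrist','w9');g=cv2.cvtColor(w['frame'],cv2.COLOR_RGB2GRAY)
print(s['tcp_pos'],s['opening'])
def P(X):
    q=s['tcp_rot'];p=Ro.from_quat([q[1],q[2],q[3],q[0]]).inv().apply(np.array(X)-s['tcp_pos'])
    p=np.linalg.inv(np.array(w['tool_from_camera']))@np.array([*p,1]);return w['fx']*p[0]/p[2]+w['cx'],w['fy']*p[1]/p[2]+w['cy']
for X in((.579,.031,.102),(.579,.031,.132),(.579,.031,.16)):print(P(X))
print(g[196:330:6,210:350:5])
E
```

```text
time_s: 11.65
tcp_pos: [0.5791, 0.0307, 0.1962]
tcp_rot: [-0.003, 0.012, 1.0, 0.0]
force: [-0.1, 0.2, 0.4]
opening: 0.973
grasp_force: 0.0
[0.57910035 0.03067054 0.19621447] 0.973490114219215
(np.float64(279.42955888193046), np.float64(198.71858172625545))
(np.float64(279.59706765971345), np.float64(209.9345678075386))
(np.float64(279.7913948577762), np.float64(222.94625100130077))
[[ 98 100  54  55  57  52  53  54 103 111 113  95  47  57  52 121 149 152
  153  77  77  69  76  79  82  82  82  78]
 [ 88  89  51  55  59  53  57  48  81 112  72  98  57  64  73  62  98 153
  153  71  76  78  75  74  79  81  85  81]
 [ 91  95  55  56  50  54  55  57  51 111  47  65  72  70  74  79  85 133
  115  71  73  74  78  78  80  78  80  80]
 [ 95  98  50  58  54  53  58  52  56 100  62  66  69  71  69  72  74  71
   74  72  69  72  73  74  79  76  84  66]
 [ 99  99  53  50  52  55  58  55  65  66  69  68  65  69  66  66  69  70
   70  73  72  69  74  77  78  78  78  67]
 [116 116  52  58  71  70  68  71  70  72  64  57  66  65  67  67  67  85
   70  70  69  74  75  74  74  72  78  72]
 [126 125  59
[... 1276 characters left out ...]
113 116 119 118 116 121 119 120 120 119 119 118 120 121 119 118 116 117
  119 118 119 118 120 116 115 118 116 119]
 [125 124 123 122 121 123 123 124 124 122 126 123 124 120 118 125 121 121
  119 123 120 123 123 121 119 119 123 126]
 [138 135 136 137 140 142 140 140 138 142 135 139 139 136 137 133 127 124
  129 130 127 130 126 129 128 128 126 127]
 [137 143 142 140 141 139 139 139 138 139 141 142 140 140 140 139 134 132
  127 131 129 132 129 129 132 129 129 129]
 [136 137 141 141 137 140 139 139 136 137 142 137 135 132 132 127 129 126
  130 125 124 130 128 130 127 127 127 130]
 [134 132 136 136 134 134 134 135 134 129 130 124 123 120 122 123 121 121
  125 124 125 124 124 122 121 122 123 120]]
```

Run:
```python
from h import *
s=env.observe();w=env.get_image('wrist');g=cv2.cvtColor(w['frame'],cv2.COLOR_RGB2GRAY)
print(g[160:220:3,240:312:3])
for v in(245,250):print(v,wray(w,s,280,v,.1))
```

```text
[[ 68  72  70  72  76  70  73  70  76  78  77  78  77  79  73  75  76  79
   77  78  79  78  74  78]
 [ 71  73  76  70  72  73  77  73  74  71  73  75  79  73  74  76  74  81
   78  75  76  76  81  77]
 [ 68  74  75  73  73  73  73  71  79  77  72  73  82  75  74  75  75  78
   79  79  76  75  83  78]
 [ 71  74  71  70  70  76  72  71  72  75  76  73  71  77  78  73  76  73
   75  81  77  76  77  79]
 [ 68  72  72  71  72  74  73  75  76  78 105 126 135 129 110  77  71  77
   75  76  77  78  76  77]
 [ 67  73  66  73  72  74  74  78 134 153 152 154 154 158 152 155 135  75
   76  77  77  78  77  77]
 [ 69  67  68  74  70  70  92 155 154 151 151 157 156 156 150 154 156 154
   98  73  75  74  76  74]
 [ 69  74  72  70  70  90 153 155 152 152 154 154 151 158 152 153 155 151
  154  95  77  74  80  77]
 [ 66  71  68  74  73 151 152 151 151 155 152 155 152 156 150 151 157 154
  154 151  76  75  75  79]
 [ 66  60  66  62 115 151 152 153 152 155 154 156 152 156 149 151 155 151
  155 151 110  73  73  71]
 [ 53  44  52  57 110 111 114 155 151 154 154 157 154 156 150 154 155 151
  153 151 153  7
[... 298 characters left out ...]
54  85  75  75]
 [ 56  56  52  60 112 109 106  67 141  63  46  63  58  60  49 109 137  93
  150 154 157  78  74  72]
 [ 54  55  59  54 114 111  82  76  46  68  79  74  76  80  83  74  52 135
  116 152 149  77  73  76]
 [ 52  51  50  56 100 112  99  53  68  73  70  70  74  72  74  82  92  65
  116 152 107  74  73  76]
 [ 55  54  51  51  51 106  53  64  69  66  69  71  71  73  76  72  79  89
   89 152  70  74  70  72]
 [ 58  52  57  49  52 100  61  66  63  65  68  65  69  67  68  69  72  84
   71  89  69  75  73  73]
 [ 51  56  60  56  52  89  62  72  73  69  71  67  66  68  67  71  65  70
   84 110  65  70  69  74]]
245 [0.61707311 0.03068003 0.1       ]
250 [0.62132016 0.03058637 0.1       ]
```

```bash
python3 -m creep '[{"travel":[-2,-2,-25],"twist":0,"hand":85},{"travel":[-2,-2,-50],"twist":0,"hand":85},{"travel":[-2,-2,-75],"twist":0,"hand":85},{"travel":[-2,-2,-95],"twist":0,"hand":85},{"travel":[-2,-2,-108],"twist":0,"hand":85},{"travel":[-2,-2,-114],"twist":0,"hand":85},{"travel":[-2,-2,-114],"twist":0,"hand":85}]' 60
python3 -m creep '[{"travel":[0,0,0],"twist":0,"hand":15},{"travel":[0,0,0],"twist":0,"hand":10},{"travel":[0,0,0],"twist":0,"hand":5},{"travel":[0,0,0],"twist":0,"hand":5},{"travel":[0,0,0],"twist":0,"hand":5},{"travel":[0,0,0],"twist":0,"hand":5},{"travel":[0,0,0],"twist":0,"hand":5},{"travel":[0,0,0],"twist":0,"hand":5}]' 60
```

```text
time_s: 12.33
tcp_pos: [0.5751, 0.0289, 0.0842]
tcp_rot: [-0.002, 0.012, 1.0, 0.0]
force: [-1.0, 0.4, 0.2]
opening: 0.994
grasp_force: 0.0
time_s: 13.0
tcp_pos: [0.5775, 0.0292, 0.0859]
tcp_rot: [0.001, 0.012, 1.0, 0.0]
force: [1.9, 1.9, -0.0]
opening: 0.286
grasp_force: 58.7
```

The grip holds at 24 mm opening, which matches the knob. I pull up.

```bash
python3 -m creep '[{"travel":[0,0,6],"twist":0,"hand":5},{"travel":[0,0,14],"twist":0,"hand":5},{"travel":[0,0,22],"twist":0,"hand":5},{"travel":[0,0,30],"twist":0,"hand":5},{"travel":[0,0,38],"twist":0,"hand":5},{"travel":[0,0,46],"twist":0,"hand":5},{"travel":[0,0,54],"twist":0,"hand":5},{"travel":[0,0,60],"twist":0,"hand":5}]' 80
python3 -m creep '[{"travel":[0,0,6],"twist":0,"hand":5},{"travel":[0,0,12],"twist":0,"hand":5},{"travel":[0,0,18],"twist":0,"hand":5},{"travel":[0,0,24],"twist":0,"hand":5},{"travel":[0,0,30],"twist":0,"hand":5},{"travel":[0,0,35],"twist":0,"hand":5},{"travel":[0,0,38],"twist":0,"hand":5},{"travel":[0,0,38],"twist":0,"hand":5}]'
```

```text
time_s: 13.67
tcp_pos: [0.577, 0.029, 0.1457]
tcp_rot: [-0.0, 0.012, 1.0, 0.0]
force: [4.3, 2.0, -6.7]
opening: 0.281
grasp_force: 78.6
time_s: 14.33
tcp_pos: [0.577, 0.029, 0.1836]
tcp_rot: [-0.0, 0.012, 1.0, 0.0]
force: [3.2, 2.9, -7.1]
opening: 0.283
grasp_force: 78.8
```

Now I creep up to the end stop.

```bash
for i in 1 2 3 4 5; do python3 -m creep '[{"travel":[0,0,2],"twist":0,"hand":5},{"travel":[0,0,2],"twist":0,"hand":5}]' | egrep 'tcp_pos|^force|grasp|opening'; done
```

```text
tcp_pos: [0.5769, 0.0289, 0.1851]
force: [3.1, 3.6, -6.4]
opening: 0.275
grasp_force: 78.7
tcp_pos: [0.5769, 0.029, 0.187]
force: [4.3, 3.6, -7.5]
opening: 0.281
grasp_force: 78.7
tcp_pos: [0.5769, 0.0289, 0.189]
force: [3.3, 4.4, -7.0]
opening: 0.282
grasp_force: 78.7
tcp_pos: [0.5769, 0.029, 0.1909]
force: [3.6, 4.0, -6.8]
opening: 0.285
grasp_force: 78.7
tcp_pos: [0.5769, 0.0289, 0.1928]
force: [4.2, 3.1, -7.3]
opening: 0.284
grasp_force: 78.9
```

```bash
for i in 1 2 3 4; do python3 -m creep '[{"travel":[0,0,1.5],"twist":0,"hand":5},{"travel":[0,0,1.5],"twist":0,"hand":5}]' | egrep 'tcp_pos|^force|grasp'; done
```

```text
tcp_pos: [0.5767, 0.0289, 0.1929]
force: [4.5, 3.4, -10.5]
grasp_force: 79.2
tcp_pos: [0.5764, 0.0289, 0.1929]
force: [5.9, 3.5, -13.8]
grasp_force: 79.3
tcp_pos: [0.5762, 0.0289, 0.193]
force: [6.8, 3.4, -17.7]
grasp_force: 79.5
tcp_pos: [0.576, 0.0289, 0.1931]
force: [7.4, 3.4, -21.2]
grasp_force: 79.7
```

```bash
python3 -m creep '[{"travel":[0,0,-2],"twist":0,"hand":5},{"travel":[0,0,-2],"twist":0,"hand":5},{"travel":[0,0,-2],"twist":0,"hand":5},{"travel":[0,0,-2],"twist":0,"hand":5},{"travel":[0,0,-2],"twist":0,"hand":5},{"travel":[0,0,-2],"twist":0,"hand":5}]' && python3 -c "
from h import *
print(env.hand_in())"
```

```text
time_s: 16.33
tcp_pos: [0.5763, 0.0289, 0.193]
tcp_rot: [-0.003, 0.012, 1.0, 0.0]
force: [7.2, 3.1, -16.7]
opening: 0.282
grasp_force: 80.1
the job is handed in; nothing more can be done
None
```

I handed the job in at about 16 s: both covers are pressed shut, the antenna popped up at the button press, and it is held at its second stop at about 80 N grip; hand-in returned no verdict.

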